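# Sort duct-hanger rail cuts by length and square up their ends

### The arm

A 6-joint arm with a two-finger parallel gripper is mounted at the origin on the work surface. World frame = base frame: x ahead of the robot, y to its left, z up, the work surface at z = 0. Lengths are in m, angles in rad, forces in N, time in s.
With the tool pointing down it reaches from about 0.35 to 0.85 m from the base axis. Payload 8.1 kg.
Tool frame: the origin (TCP) lies midway between the tips of the shut fingers; the grasp point (between the pads) lies robot.grip_depth behind it (robot.grip_depth is the distance from the TCP to the grasp point, in m); z points along the fingers, y is the line along which they close (so a half turn about z gives the same grasp; the last joint's range is limited). The gripper opens to 93 mm and grips with 3 to 60 N. Pads are 15 mm wide; open, the fingers measure 128 mm over their backs; the gripper's body (75 mm by 188 mm) begins 65 mm behind the grasp point.
Start: joints at [1.113, 0.13, 1.488, -0, 1.523, -0.085], TCP at [0.219, 0.559, 0.219] pointing down, gripper open.
Joint ranges: [-2.96, 2.96], [-0.89, 2.26], [0.02, 2.5], [-1.34, 4.48], [0, 2.73], [-2.66, 2.66]. Speed limits (rad/s): [2.39, 2.39, 2.79, 3.14, 3.14, 3.14].

### API

Orientations are given as a rotation vector (axis times angle).
In Python, from plant import robot gives the robot as it stands.
- The arm moves only by the tool carry_out, never from a script. Its argument "rows" is a list of rows, each a list of 6 numbers: the shift along the tool's x, y, z in m, then the turn, a rotation vector about the tool's x, y, z in degrees. A call has 1 to 12 rows; each row is the pose to reach, as a shift and turn from the pose commanded when the call began, along the tool's axes at that moment; what a row does not reach only later rows make up. A row lasts 1/8 s, in which the tool goes at most 62.5 mm and 10.7 degrees, less where a joint would pass 70% of its speed; a pose out of reach is approached as far as the arm can. A call with a gripper value outside its range is refused whole. "jaw" is the closure in counts, from 0 (fully open) to 255 (shut), set as the call begins (left out, the last holds). The fingers move at their own pace and stop on an object; "force" is the grip in N (left out, the last holds). Time passes only in rows, so rows that repeat a pose let the fingers close. It gives the time, the measured TCP pose, the force, the opening and the grip force at its end, in the units of the state.
- robot.read_state(): the state, without advancing time (a new reading comes with each control period).
- robot.read_camera(name): name is "side" or "top"; returns the picture (400x640x3 uint8, red, green, blue); there is no depth.
- robot.camera_model(name): a dict with "fx", "fy", "cx", "cy" (pixels), "dist" ([k1, k2, p1, p2, k3] as OpenCV has them; the pictures are not rectified), "R" (3x3) and "t" (3): a world point X has camera coordinates R X + t. Camera axes: x right, y down, z forward; pixel columns grow to the right and rows downward; lengths in m; the calibration is good to about 2 mm. A picture is of the moment at which its call begins. camera_model takes no time and is no camera call.
- robot.close_job(): hands the job in; it is judged then, once.
Trained networks look in the newest picture that a camera, given by its name, has taken for a name from the list of things; names that differ only in an ending like _2 or _b are one class to them, and where a whole thing is asked for, a point or a joint stands for the part that bears it (a point fixed in the world has none). Each returns a list of dicts, best first, with "conf" (0 to 1); they miss things now and then, are a little off and sometimes report something else, mostly with a low value. They report only what shows in the picture. A call takes as long as a camera call.
- robot.outline_of(camera, target): "pixels" (400x640 bool, what is visible of it) and "pixel" ([column, row] in pixels, amid what is visible of it).
The state is a dict: "t": time; "q": joint angles; "dq": joint speeds; "joint_torque": joint torques, N m; "tool_pos": TCP position; "orientation": TCP orientation; "force": force on the tool from outside, world axes, zero at the start; "wrist_torque": the same for the moment, N m; "opening": finger opening in m; "gripper_force": force on a finger pad.
Only numpy, scipy, OpenCV 4.12 (cv2) and the standard library are available. Lean on these libraries where they do the work, as an engineer would, in place of code of your own. Each camera call takes 0.05 s, during which the arm holds its last target. There are 200 camera calls.

### The job

Clear the two white couplings off the pattern board into the steel tray, leaving the tin and the tape roll alone. The loose cuts of mounting rail on the bench are mixed up: lay each one flat on the board, slotted side up, beside the screwed-down pattern of its own length and parallel to it, a finger's width or two away, no more than one on either side of a pattern. When all that is done, take the spirit level and with it push the far ends of all the cuts back towards the robot until the level comes up against the patterns, so that every cut is flush with its pattern; then stand the level back on its edge lengthwise in the middle of its rubber strip.

Things in the scene. Friction and masses are not known exactly. Their poses are not given: they have to be found in the camera images.
- board: The pattern board: a sheet of thin dark hardboard fixed flat on the bench, 235 mm along its x by 570 mm along its y, top face 4 mm above the bench. Origin: centre of its underside; +x points away from the robot, +y to the left, z up. The patterns are screwed onto it and the rows are laid on it.
- rest (a point): Centre of the black rubber strip along the board's far (+x) edge where the level stands: 40 mm wide (along x), 550 mm long (along y), flush with the board's top face. Its axes are those of the board. The line through the far ends of the patterns runs parallel to the strip, 72.5 mm nearer the robot.
- level: Aluminium spirit level, 500 mm long (along its y), 24 mm thick (x) and 60 mm high, about 0.45 kg, loose, standing on its narrow edge on the rubber strip. Origin: centre of its underside; z up. Its long faces are flat. Gripped across its thickness at mid-length in its upper half, the fingertips pass over the tops of the rails while its lower half pushes.
- pattern_short: The short pattern: 60 mm of galvanised slotted rail, 27 mm wide, 18 mm high, slots on top, open side down, square ends, solid. Screwed to the board (two black heads 4 mm high), immovable. Origin: middle of its far end, underside; x along it, away from the robot (it fills x = 0 to -60 mm), y left. The 3 patterns lie parallel, 175 mm apart, far ends in one line; their order varies.
- short_1: A loose short cut: 60 mm of galvanised slotted rail, 27 mm wide, 18 mm high, slots on top, open side down, square ends, solid. No screws, 60 g. Origin: centre of its underside; x along its length (either end may face either way), z up. May be absent.
- short_2: A loose short cut: 60 mm of galvanised slotted rail, 27 mm wide, 18 mm high, slots on top, open side down, square ends, solid. No screws, 60 g. Origin: centre of its underside; x along its length (either end may face either way), z up. May be absent.
- pattern_middle: The middle pattern: 90 mm of galvanised slotted rail, 27 mm wide, 18 mm high, slots on top, open side down, square ends, solid. Screwed to the board (two black heads 4 mm high), immovable. Origin: middle of its far end, underside; x along it, away from the robot (it fills x = 0 to -90 mm), y left. The 3 patterns lie parallel, 175 mm apart, far ends in one line; their order varies.
- middle_1: A loose middle cut: 90 mm of galvanised slotted rail, 27 mm wide, 18 mm high, slots on top, open side down, square ends, solid. No screws, 90 g. Origin: centre of its underside; x along its length (either end may face either way), z up. May be absent.
- middle_2: A loose middle cut: 90 mm of galvanised slotted rail, 27 mm wide, 18 mm high, slots on top, open side down, square ends, solid. No screws, 90 g. Origin: centre of its underside; x along its length (either end may face either way), z up. May be absent.
- pattern_long: The long pattern: 120 mm of galvanised slotted rail, 27 mm wide, 18 mm high, slots on top, open side down, square ends, solid. Screwed to the board (two black heads 4 mm high), immovable. Origin: middle of its far end, underside; x along it, away from the robot (it fills x = 0 to -120 mm), y left. The 3 patterns lie parallel, 175 mm apart, far ends in one line; their order varies.
- long_1: A loose long cut: 120 mm of galvanised slotted rail, 27 mm wide, 18 mm high, slots on top, open side down, square ends, solid. No screws, 120 g. Origin: centre of its underside; x along its length (either end may face either way), z up. May be absent.
- long_2: A loose long cut: 120 mm of galvanised slotted rail, 27 mm wide, 18 mm high, slots on top, open side down, square ends, solid. No screws, 120 g. Origin: centre of its underside; x along its length (either end may face either way), z up. May be absent.
- coupling_1: White plastic pipe coupling: a plain tube standing upright on the board between two patterns, 42 mm outside diameter, 34 mm bore, 48 mm high, 50 g, loose; origin centre of its underside, z its axis.
- coupling_2: White plastic pipe coupling: a plain tube standing upright on the board between two patterns, 42 mm outside diameter, 34 mm bore, 48 mm high, 50 g, loose; origin centre of its underside, z its axis.
- tray: Open dark steel tray standing fixed on the bench beside the board, to its left or its right: 110 mm (its x) by 130 mm (its y), 35 mm high, walls 4 mm, inner floor 4 mm above the bench. Origin: centre of its underside.
- cement: Tin of pipe cement, 72 mm across and 70 mm high, at the far left; origin centre of its underside. Leave it alone.
- foil_tape: Roll of foil tape lying flat, 110 mm across, 50 mm high, at the far right; origin centre of its underside. Leave it alone.

How it is judged:
By the outcome, as a careful person would: the job done as asked, in the order asked, and still so for the second after the job is handed in, with the robot touching nothing.
Of short_1, short_2, middle_1, middle_2, long_1, long_2 only 4 to 6 are there at a start; the rules pass over those that are not, and their reading is None.
At some moment in a run one of short_1, short_2, middle_1, middle_2, long_1, long_2 may be knocked a few centimetres aside while the robot is not near it.
It also fails if it takes over 210 s, if anything falls off the work surface, if the arm or the gripper's body presses on something with over 40 N, if the wrist force passes 120 N, or if a joint passes its speed limit or range.

## Working session

There is one attempt and no reset: what is moved stays moved. The work goes in short steps, Python scripts to look and compute and a tool call to move; the robot and the scene stay as the last step left them, time stands still between calls to the robot, and variables do not carry over. Pictures are saved under pics/ and viewed, at most 14 in all, crops included, and the job is handed in when it is done.

Besides the shell and the picture viewer there is one more tool, called after ">>>" as a command line: name --pt "numbers of a row" for each row, then --argument value for the rest. carry_out: Moves the arm, as the interface text tells. Its arguments: {"type":"object","properties":{"rows":{"type":"array"},"jaw":{"type":"number"},"force":{"type":"number"}},"required":["rows"]}

```bash
ls; mkdir -p pics; python3 - <<'E'
from plant import robot
import cv2,numpy as np
s=robot.read_state();print(s['t'],s['tool_pos'],s['orientation'],s['opening'],robot.grip_depth)
for c in('top','side'):
    im=robot.read_camera(c);cv2.imwrite(f'pics/{c}0.png',im[:,:,::-1])
    m=robot.camera_model(c);print(c,m)
E
```

```text
pics
0.0 [0.21826521 0.55829162 0.21760159] [-5.82100709e-01 -3.08672295e+00  2.74995070e-03] 0.09308466625497604 0.0188
top {'fx': 437.23381699363983, 'fy': 437.23381699363983, 'cx': 329.2273356321998, 'cy': 202.1803212066744, 'dist': array([-0.00695032,  0.        ,  0.        ,  0.        ,  0.        ]), 'R': array([[ 0.03592909, -0.99934579,  0.00413316],
       [-0.97513342, -0.03596303, -0.21868121],
       [ 0.21868679,  0.00382664, -0.9757876 ]]), 't': array([-0.00701804,  0.55283716,  1.3642066 ])}
side {'fx': 414.33601336373874, 'fy': 414.33601336373874, 'cx': 314.9416048757974, 'cy': 202.72960098600012, 'dist': array([0.02537898, 0.        , 0.        , 0.        , 0.        ]), 'R': array([[-0.92832082, -0.3713932 ,  0.01695726],
       [-0.30154717,  0.72548937, -0.61865538],
       [ 0.21746209, -0.57942408, -0.78547945]]), 't': array([0.50635891, 0.18264673, 0.96979119])}
```

View pics/top0.png

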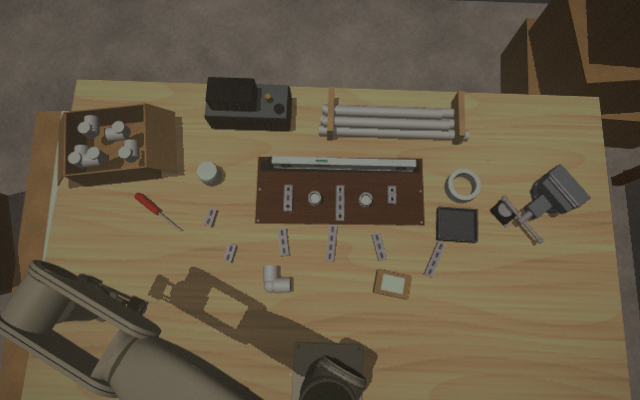

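View pics/side0.png

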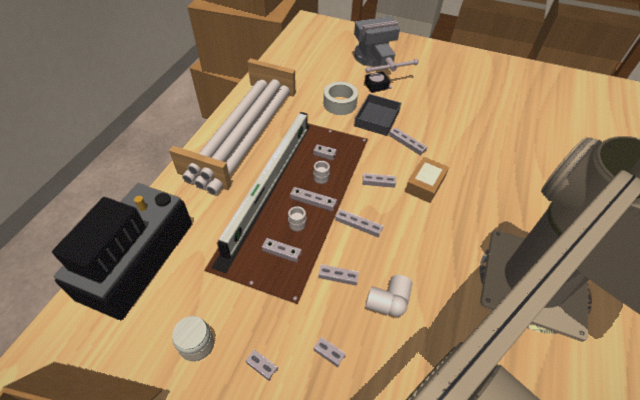

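```bash
cat >h.py <<'E'
from plant import robot
import numpy as np,cv2
from scipy.optimize import minimize
from scipy.spatial.transform import Rotation as Ro
S={'short':(.060,.027,.018),'middle':(.090,.027,.018),'long':(.120,.027,.018),'level':(.024,.5,.06),'board':(.235,.57,.004),'tray':(.11,.13,.035)}
def proj(m,P):
    return cv2.projectPoints(np.asarray(P,float),cv2.Rodrigues(m['R'])[0],m['t'],np.array([[m['fx'],0,m['cx']],[0,m['fy'],m['cy']],[0,0,1.]]),m['dist'])[0][:,0]
def ray(m,px,z):
    K=np.array([[m['fx'],0,m['cx']],[0,m['fy'],m['cy']],[0,0,1.]])
    u=cv2.undistortPoints(np.array([[px]],float),K,m['dist'])[0,0]
    d=m['R'].T@np.array([u[0],u[1],1]);c=-m['R'].T@m['t']
    return c+d*(z-c[2])/d[2]
def box(p,s,z0):
    c,n=np.cos(p[2]),np.sin(p[2]);P=[]
    for a in(-1,1):
        for b in(-1,1):
            for k in(0,1):
                x,y=a*s[0]/2,b*s[1]/2;P.append((p[0]+c*x-n*y,p[1]+n*x+c*y,z0+k*s[2]))
    return P
def cyl(p,s,z0):
    return [(p[0]+s[0]*np.cos(a),p[1]+s[0]*np.sin(a),z0+k*s[1]) for k in(0,1) for a in np.linspace(0,2*np.pi,24)]
def fit(masks,p0,s,z0,shape=box,U=6):
    """masks: {cam:bool mask}; silhouette IoU fit"""
    pre=[]
    for c,mk in masks.items():
        m=robot.camera_model(c);y,x=np.where(mk);x0,y0=x.min()-8,y.min()-8;w,h=x.max()+9-x0,y.max()+9-y0
        big=np.zeros((h,w),np.uint8);sub=mk[max(y0,0):y0+h,max(x0,0):x0+w];big[max(-y0,0):max(-y0,0)+sub.shape[0],max(-x0,0):max(-x0,0)+sub.shape[1]]=sub
        pre.append((m,x0,y0,cv2.resize(big,(w*U,h*U),interpolation=cv2.INTER_NEAREST)))
    def cost(q):
        p=np.array([q[0],q[1],q[2]/10 if len(q)>2 else 0]);t=0
        for m,x0,y0,b in pre:
            u=((proj(m,shape(p,s,z0))-[x0,y0]+.5)*U-.5).astype(np.float32)
            im=np.zeros_like(b);cv2.fillConvexPoly(im,np.round(cv2.convexHull(u)*16).astype(np.int32),1,shift=4)
            t+=1-(im&b).sum()/max(1,(im|b).sum())
        return t/len(pre)
    q0=np.array(p0,float)
    if len(q0)>2:q0[2]*=10
    n=len(q0);sim=np.vstack([q0]+[q0+d*np.eye(n)[i] for i,d in enumerate([.01,.01,1.5][:n])])
    r=minimize(cost,q0,method='Nelder-Mead',options=dict(initial_simplex=sim,xatol=1e-4,fatol=1e-4))
    q=r.x.copy()
    if n>2:q[2]/=10
    return q,1-r.fun
def guess(cam,mk,z):
    m=robot.camera_model(cam);y,x=np.where(mk)
    P=np.array([ray(m,(a,b),z)[:2] for a,b in zip(x,y)]);c=P.mean(0)
    w,v=np.linalg.eigh(np.cov((P-c).T));d=v[:,1];a=np.arctan2(d[1],d[0])
    return c,(a+np.pi/2)%np.pi-np.pi/2,len(x)
def find(cam,name,cf=.3):
    return [d for d in robot.outline_of(cam,name) if d['conf']>cf]
def match(name,z0,s,shape=box,cf=.3,look=True):
    if look:
        robot.read_camera('top');robot.read_camera('side')
    T=find('top',name,cf);D=find('side',name,cf);out=[];ms=robot.camera_model('side')
    zc=z0+(s[2] if shape is box else s[1])*.6
    for d in T:
        c,a,n=guess('top',d['pixels'],zc);M={'top':d['pixels']}
        px=proj(ms,[(c[0],c[1],zc)])[0]
        k=sorted(D,key=lambda e:np.hypot(*(np.array(e['pixel'])-px)))
        if k and np.hypot(*(np.array(k[0]['pixel'])-px))<18:M['side']=k[0]['pixels']
        if s[0]<s[1] and shape is box:a=(a+np.pi)%np.pi-np.pi/2
        p,i=fit(M,[*c,a] if shape is box else list(c),s,z0,shape)
        out.append((p,i,d['conf'],sorted(M),n))
    return out
def show(name,r):
    for p,i,c,M,n in r:print(name,np.round(p[:2]*1000,1),np.round(np.degrees(p[2]),1) if len(p)>2 else '','iou%.2f conf%.2f n%d'%(i,c,n),M)
E
python3 - <<'E'
from h import *
lk=True
for n,s,z in [('short_1','short',0),('middle_1','middle',0),('long_1','long',0),('pattern_short','short',.004),('pattern_middle','middle',.004),('pattern_long','long',.004),('level','level',.004),('board','board',0),('tray','tray',0)]:
    show(n,match(n,z,S[s],look=lk));lk=False
show('coupling',match('coupling_1',.004,(.021,.048),cyl,look=False))
print(robot.read_state()['t'])
E
```

```text
short_1 [497.9 409.7] -13.5 iou0.89 conf0.74 n161 ['side', 'top']
short_1 [381.9 335.4] -11.8 iou0.88 conf0.58 n151 ['side', 'top']
middle_1 [424.7 161.1] 11.0 iou0.84 conf0.66 n193 ['side', 'top']
middle_1 [ 418.5 -156.3] 14.9 iou0.92 conf0.49 n244 ['side', 'top']
long_1 [ 420.4 -156.3] 14.9 iou0.69 conf0.74 n237 ['top']
long_1 [ 384.9 -340.7] -24.6 iou0.87 conf0.58 n303 ['side', 'top']
long_1 [427.8   2.6] -3.9 iou0.91 conf0.54 n288 ['side', 'top']
pattern_short [ 597.1 -197.4] 2.3 iou0.83 conf0.55 n144 ['side', 'top']
pattern_middle [573.  153.1] -0.1 iou0.92 conf0.78 n236 ['side', 'top']
pattern_long [561.2 -21.9] 2.1 iou0.91 conf0.63 n282 ['side', 'top']
level [693.7 -32.1] 0.5 iou0.94 conf0.94 n1841 ['side', 'top']
board [607.7 -21.4] 1.2 iou0.72 conf0.89 n8077 ['top']
tray [ 500.5 -413.2] -2.2 iou0.95 conf0.66 n1421 ['side', 'top']
coupling [571.4  63.4]  iou0.91 conf0.56 n144 ['side', 'top']
coupling [ 572.4 -105.9]  iou0.91 conf0.53 n166 ['side', 'top']
1.2
```

```bash
cat >>h.py <<'E'
def plan(*W):
    """W: (x,y,z mm, psi deg) absolute TCP waypoints -> rows relative to current pose"""
    s=robot.read_state();R0=Ro.from_rotvec(s['orientation']).as_matrix();p0=s['tool_pos']
    print('t%.1f tcp'%s['t'],np.round(p0*1000,1))
    for w in W:
        R1=Ro.from_euler('z',w[3],degrees=True).as_matrix()@np.diag([-1,1,-1.])
        d=R0.T@(np.array(w[:3])/1000-p0);r=Ro.from_matrix(R0.T@R1).as_rotvec(degrees=True)
        print(w,'->',[float(v) for v in np.r_[np.round(d,4),np.round(r,1)]],'rows',max(int(np.ceil(np.linalg.norm(d)/.0625)),int(np.ceil(np.linalg.norm(r)/10.7))))
F=np.array([622.1,-22.1]);TH=1.4
def tgt(v,L,ov=12):
    c,n=np.cos(np.radians(TH)),np.sin(np.radians(TH))
    return F+v*np.array([-n,c])+(ov-L/2)*np.array([c,n])
E
python3 -c "
from h import *
plan((571.5,63.5,120,1.4),(571.5,63.5,18,1.4))"
```

```text
t1.2 tcp [218.5 558.8 218.6]
(571.5, 63.5, 120, 1.4) -> [-0.5091, -0.3327, 0.0986, 0.0, 0.0, -22.8] rows 10
(571.5, 63.5, 18, 1.4) -> [-0.5091, -0.3327, 0.2006, 0.0, 0.0, -22.8] rows 11
```

>>> carry_out --pt "-0.5091 -0.3327 0.0986 0 0 -22.8" --pt "-0.5091 -0.3327 0.0986 0 0 -22.8" --pt "-0.5091 -0.3327 0.0986 0 0 -22.8" --pt "-0.5091 -0.3327 0.0986 0 0 -22.8" --pt "-0.5091 -0.3327 0.0986 0 0 -22.8" --pt "-0.5091 -0.3327 0.0986 0 0 -22.8" --pt "-0.5091 -0.3327 0.0986 0 0 -22.8" --pt "-0.5091 -0.3327 0.0986 0 0 -22.8" --pt "-0.5091 -0.3327 0.0986 0 0 -22.8" --pt "-0.5091 -0.3327 0.0986 0 0 -22.8" --pt "-0.5091 -0.3327 0.0986 0 0 -22.8" --pt "-0.5091 -0.3327 0.0986 0 0 -22.8" --jaw 60 --force 20

```text
t: 2.7
tool_pos: [0.5712, 0.0636, 0.1198]
orientation: [0.038, -3.141, -0.001]
force: [0.3, 1.0, 0.1]
opening: 0.0708
gripper_force: 0.0
```

```bash
python3 -c "
from h import *
plan((571.5,63.5,120,1.4),(571.5,63.5,18,1.4))
s=robot.read_state();print(s['opening'],s['force'])"
```

```text
t2.7 tcp [571.2  63.6 119.8]
(571.5, 63.5, 120, 1.4) -> [-0.0003, -0.0001, -0.0002, 0.0, -0.0, -0.0] rows 1
(571.5, 63.5, 18, 1.4) -> [-0.0004, -0.0002, 0.1018, 0.0, -0.0, -0.0] rows 2
0.0708292204433686 [0.25976196 0.99998526 0.11745985]
```

>>> carry_out --pt "0 0 0.06 0 0 0" --pt "0 0 0.102 0 0 0" --pt "0 0 0.102 0 0 0"

```text
t: 3.08
tool_pos: [0.5673, 0.065, 0.0146]
orientation: [0.042, -3.134, -0.0]
force: [-1.1, -0.5, 0.7]
opening: 0.0708
gripper_force: 0.0
```

>>> carry_out --pt "0 0 0 0 0 0" --pt "0 0 0 0 0 0" --pt "0 0 0 0 0 0" --pt "0 0 -0.06 0 0 0" --pt "0 0 -0.1 0 0 0" --jaw 255 --force 20

```text
t: 3.7
tool_pos: [0.5723, 0.0635, 0.1211]
orientation: [-0.039, 3.139, 0.0]
force: [1.0, 0.0, 0.3]
opening: 0.0407
gripper_force: 20.0
```

```bash
python3 -c "
from h import *
plan((475,-412,118,1.4),(475,-412,20,1.4))
s=robot.read_state();print(s['opening'],s['force'])"
```

```text
t3.7 tcp [572.3  63.5 121.1]
(475, -412, 118, 1.4) -> [0.1092, -0.4729, 0.0028, 0.0, 0.1, 0.0] rows 8
(475, -412, 20, 1.4) -> [0.1094, -0.4729, 0.1008, 0.0, 0.1, 0.0] rows 8
0.04071709737084397 [1.0217705  0.01487226 0.3154489 ]
```

>>> carry_out --pt "0.108 -0.473 0 0 0 0" --pt "0.108 -0.473 0 0 0 0" --pt "0.108 -0.473 0 0 0 0" --pt "0.108 -0.473 0 0 0 0" --pt "0.108 -0.473 0 0 0 0" --pt "0.108 -0.473 0 0 0 0" --pt "0.108 -0.473 0 0 0 0" --pt "0.108 -0.473 0 0 0 0" --pt "0.108 -0.473 0 0 0 0"

```text
t: 4.82
tool_pos: [0.4741, -0.4158, 0.1188]
orientation: [-0.032, 3.141, -0.003]
force: [1.2, 0.7, -0.7]
opening: 0.0407
gripper_force: 20.0
```

>>> carry_out --pt "0 0 0.06 0 0 0" --pt "0 0 0.098 0 0 0" --pt "0 0 0.098 0 0 0" --pt "0 0 0.098 0 0 0"

```text
t: 5.32
tool_pos: [0.4758, -0.4113, 0.0205]
orientation: [-0.04, 3.141, 0.0]
force: [0.1, -1.0, -0.9]
opening: 0.0411
gripper_force: 20.0
```

>>> carry_out --pt "0 0 0 0 0 0" --pt "0 0 0 0 0 0" --pt "0 0 -0.06 0 0 0" --pt "0 0 -0.1 0 0 0" --pt "0 0 -0.1 0 0 0" --jaw 100

```text
t: 5.95
tool_pos: [0.4778, -0.4144, 0.1258]
orientation: [-0.039, 3.135, -0.01]
force: [0.1, -0.5, 0.4]
opening: 0.0568
gripper_force: 0.0
```

```bash
python3 -c "
from h import *
plan((572.5,-106,120,1.4),(572.5,-106,18,1.4))
s=robot.read_state();print(s['opening'],s['force'])"
```

```text
t6.0 tcp [ 477.8 -414.4  125.8]
(572.5, -106, 120, 1.4) -> [-0.1024, 0.306, 0.0044, -0.4, 0.4, 0.0] rows 6
(572.5, -106, 18, 1.4) -> [-0.1017, 0.3067, 0.1064, -0.4, 0.4, 0.0] rows 6
0.05676537261883064 [ 0.14122321 -0.48368593  0.42343875]
```

>>> carry_out --pt "-0.105 0.3035 0 0 0 0" --pt "-0.105 0.3035 0 0 0 0" --pt "-0.105 0.3035 0 0 0 0" --pt "-0.105 0.3035 0 0 0 0" --pt "-0.105 0.3035 0 0 0 0" --pt "-0.105 0.3035 0 0 0 0" --pt "-0.105 0.3035 0 0 0 0" --pt "-0.105 0.3035 0.05 0 0 0" --pt "-0.105 0.3035 0.102 0 0 0" --pt "-0.105 0.3035 0.102 0 0 0" --jaw 60

```text
t: 7.2
tool_pos: [0.5675, -0.1066, 0.0129]
orientation: [0.036, -3.131, -0.004]
force: [-1.0, 0.7, -0.4]
opening: 0.0712
gripper_force: 0.0
```

>>> carry_out --pt "0 0 0 0 0 0" --pt "0 0 0 0 0 0" --pt "0 0 0 0 0 0" --pt "0 0 -0.06 0 0 0" --pt "0 0 -0.1 0 0 0" --jaw 255

```text
t: 7.82
tool_pos: [0.5737, -0.1061, 0.1214]
orientation: [-0.04, 3.139, -0.001]
force: [1.1, -0.5, 0.1]
opening: 0.0424
gripper_force: 20.0
```

```bash
python3 -c "
from h import *
plan((526,-413,118,1.4),(526,-413,20,1.4))
s=robot.read_state();print(s['opening'],s['force'])"
```

```text
t7.8 tcp [ 573.7 -106.1  121.4]
(526, -413, 118, 1.4) -> [0.0555, -0.3055, 0.0035, -0.0, 0.2, 0.1] rows 5
(526, -413, 20, 1.4) -> [0.0557, -0.3055, 0.1015, -0.0, 0.2, 0.1] rows 6
0.04244795797737764 [ 1.05731406 -0.52576318  0.05152518]
```

>>> carry_out --pt "0.054 -0.306 0 0 0 0" --pt "0.054 -0.306 0 0 0 0" --pt "0.054 -0.306 0 0 0 0" --pt "0.054 -0.306 0 0 0 0" --pt "0.054 -0.306 0 0 0 0" --pt "0.054 -0.306 0 0 0 0" --pt "0.054 -0.306 0 0 0 0" --pt "0.054 -0.306 0.05 0 0 0" --pt "0.054 -0.306 0.098 0 0 0" --pt "0.054 -0.306 0.098 0 0 0" --pt "0.054 -0.306 0.098 0 0 0"

```text
t: 9.2
tool_pos: [0.5273, -0.4119, 0.0208]
orientation: [-0.042, 3.141, 0.0]
force: [-0.4, -0.1, -0.3]
opening: 0.0421
gripper_force: 20.0
```

>>> carry_out --pt "0 0 0 0 0 0" --pt "0 0 0 0 0 0" --pt "0 0 -0.06 0 0 0" --pt "0 0 -0.12 0 0 0" --pt "0 0 -0.13 0 0 0" --pt "0 0 -0.13 0 0 0" --jaw 100

```text
t: 9.95
tool_pos: [0.5271, -0.4138, 0.1516]
orientation: [-0.039, 3.139, -0.003]
force: [0.2, -1.5, -0.7]
opening: 0.0566
gripper_force: 0.0
```

```bash
python3 - <<'E'
from h import *
lk=True
for n in('long','middle','short'):
    show(n,match(n+'_1',0,S[n],look=lk));lk=False
    robot
for n in('long','middle','short'):
    show('pat'+n,match('pattern_'+n,.004,S[n],look=False))
b=[max(find(c,'board'),key=lambda d:d['conf'])['pixels'] for c in('top',)]
im=b[0].astype(np.uint8);n,l,st,_=cv2.connectedComponentsWithStats(im);k=1+st[1:,4].argmax()
h=cv2.convexHull(np.argwhere(l==k)[:,::-1].astype(np.int32));M=np.zeros_like(im);cv2.fillConvexPoly(M,h,1)
print(fit({'top':M>0},[.607,-.0214,.02],S['board'],0))
cv2.imwrite('pics/top1.png',robot.read_camera('top')[130:300,170:500,::-1].repeat(2,0).repeat(2,1))
plan((385,-341,120,-24.6),(385,-341,0,-24.6))
E
```

```text
long [427.4   2.5] -3.9 iou0.91 conf0.71 n286 ['side', 'top']
middle [424.5 161.5] 9.1 iou0.90 conf0.64 n218 ['side', 'top']
middle [ 419.9 -156.2] 15.4 iou0.87 conf0.48 n208 ['side', 'top']
short [380.9 334.6] -11.9 iou0.86 conf0.67 n145 ['side', 'top']
short [497.9 409.7] -14.1 iou0.90 conf0.65 n181 ['side', 'top']
short [ 598.  -198.3] 1.5 iou0.90 conf0.52 n152 ['top']
patlong [560.7 -22.1] 1.8 iou0.92 conf0.78 n284 ['side', 'top']
patmiddle [573.9 152.7] 1.5 iou0.91 conf0.48 n224 ['side', 'top']
patshort [ 596.9 -197.3] 2.2 iou0.89 conf0.58 n172 ['side', 'top']
patshort [565.1 -21.3] 2.6 iou0.53 conf0.35 n280 ['top']
patshort [590.8 -17.8] -85.0 iou0.01 conf0.33 n8709 ['top']
(array([ 0.60644969, -0.02116271,  0.02349598]), np.float64(0.9655690161790478))
t10.8 tcp [ 526.5 -413.3  150.1]
(385, -341, 120, -24.6) -> [0.1396, 0.0758, 0.0301, -0.0, 0.0, 26.0] rows 3
(385, -341, 0, -24.6) -> [0.1397, 0.0758, 0.1501, -0.0, 0.0, 26.0] rows 4
```

View pics/top1.png

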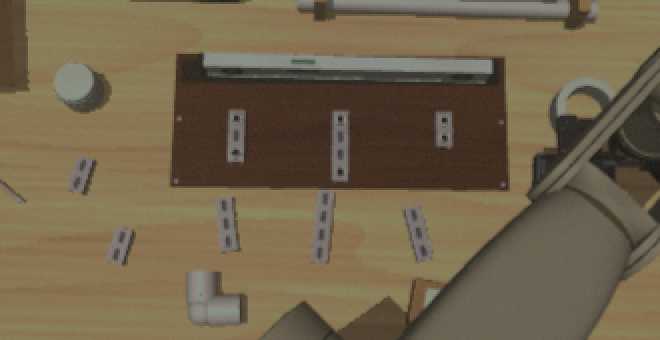

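>>> carry_out --pt "0.1396 0.0758 0.03 0 0 26" --pt "0.1396 0.0758 0.03 0 0 26" --pt "0.1396 0.0758 0.03 0 0 26" --pt "0.1396 0.0758 0.08 0 0 26" --pt "0.1396 0.0758 0.12 0 0 26" --pt "0.1396 0.0758 0.14 0 0 26" --pt "0.1396 0.0758 0.147 0 0 26" --pt "0.1396 0.0758 0.147 0 0 26"

```text
t: 11.75
tool_pos: [0.3851, -0.3411, 0.0033]
orientation: [0.668, 3.07, -0.0]
force: [-0.0, -0.6, 0.3]
opening: 0.0565
gripper_force: 0.0
```

>>> carry_out --pt "0 0 0 0 0 0" --pt "0 0 0 0 0 0" --pt "0 0 0 0 0 0" --pt "0 0 -0.04 0 0 0" --pt "0 0 -0.1 0 0 0" --pt "0 0 -0.1 0 0 0" --jaw 255 --force 30

```text
t: 12.5
tool_pos: [0.3879, -0.3441, 0.109]
orientation: [0.666, 3.061, -0.009]
force: [0.3, -0.4, -1.3]
opening: 0.0265
gripper_force: 30.0
```

```bash
python3 - <<'E'
from h import *
print(robot.read_state()['opening'])
x,y=tgt(-52,120)
plan((x,y,103,1.4),(x,y,7.5,1.4))
E
```

```text
0.026476576241047243
t12.5 tcp [ 387.9 -344.1  109. ]
(np.float64(575.3848017544412), np.float64(-75.25722201994887), 103, 1.4) -> [-0.0588, 0.3225, 0.0053, -0.3, 0.5, -26.0] rows 6
(np.float64(575.3848017544412), np.float64(-75.25722201994887), 7.5, 1.4) -> [-0.0579, 0.3228, 0.1008, -0.3, 0.5, -26.0] rows 6
```

```bash
cat >>h.py <<'E'
def pl(A,*W):
    "rows from commanded pose A"
    R0=Ro.from_euler('z',A[3],degrees=True).as_matrix()@np.diag([-1,1,-1.])
    for w in W:
        d=R0.T@(np.array(w[:3],float)-A[:3]);a=-(w[3]-A[3])
        print(np.round(w,1),'->',[float(v) for v in np.round(d/1000,4)],round(a,1),'rows',int(np.ceil(max(np.linalg.norm(d)/62.5,abs(a)/10.7))))
E
python3 - <<'E'
from h import *
x,y=tgt(-52,120)
pl((385,-341,103,-24.6),(x,y,100,1.4))
E
```

```text
[575.4 -75.3 100.    1.4] -> [-0.0625, 0.3209, 0.003] -26.0 rows 6
```

>>> carry_out --pt "-0.0625 0.321 0.003 0 0 -26" --pt "-0.0625 0.321 0.003 0 0 -26" --pt "-0.0625 0.321 0.003 0 0 -26" --pt "-0.0625 0.321 0.003 0 0 -26" --pt "-0.0625 0.321 0.003 0 0 -26" --pt "-0.0625 0.321 0.003 0 0 -26" --pt "-0.0625 0.321 0.003 0 0 -26" --pt "-0.0625 0.321 0.003 0 0 -26"

```text
t: 13.5
tool_pos: [0.5742, -0.0763, 0.0994]
orientation: [0.038, -3.14, 0.0]
force: [-0.7, 1.0, -1.1]
opening: 0.0262
gripper_force: 30.0
```

>>> carry_out --pt "0 0 0.04 0 0 0" --pt "0 0 0.075 0 0 0" --pt "0 0 0.088 0 0 0" --pt "0 0 0.0925 0 0 0" --pt "0 0 0.0925 0 0 0" --pt "0 0 0.0925 0 0 0"

```text
t: 14.25
tool_pos: [0.5763, -0.0765, 0.0116]
orientation: [-0.037, 3.139, -0.001]
force: [-10.0, 4.0, 25.5]
opening: 0.0266
gripper_force: 30.0
```

>>> carry_out --pt "0 0 0 0 0 0" --pt "0 0 0 0 0 0" --pt "0 0 -0.03 0 0 0" --pt "0 0 -0.0925 0 0 0" --pt "0 0 -0.0925 0 0 0" --jaw 160

```text
t: 14.88
tool_pos: [0.5792, -0.0765, 0.1063]
orientation: [-0.038, 3.131, -0.004]
force: [0.6, -0.6, 0.5]
opening: 0.0349
gripper_force: 0.0
```

```bash
python3 - <<'E'
from h import *
print(np.round(tgt(-52,120),1))
show('middle',match('middle_1',0,S['middle']))
pl((575.4,-75.3,100,1.4),(419.5,-156.2,103,15),(419.5,-156.2,3,15))
x,y=tgt(123,90)
pl((419.5,-156.2,100,15),(x,y,100,1.4))
cv2.imwrite('pics/top2.png',robot.read_camera('top')[130:300,170:500,::-1].repeat(2,0).repeat(2,1))
E
```

```text
[575.4 -75.3]
middle [424.3 161.2] 9.6 iou0.91 conf0.81 n233 ['side', 'top']
[ 419.5 -156.2  103.    15. ] -> [0.1578, -0.0771, -0.003] -13.6 rows 3
[ 419.5 -156.2    3.    15. ] -> [0.1578, -0.0771, 0.097] -13.6 rows 4
[586.1 100.1 100.    1.4] -> [-0.2273, 0.2044, 0.0] 13.6 rows 5
```

View pics/top2.png

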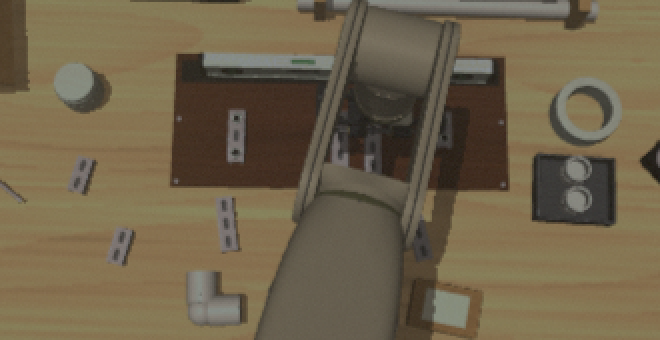

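>>> carry_out --pt "0.1578 -0.0771 -0.003 0 0 -13.6" --pt "0.1578 -0.0771 -0.003 0 0 -13.6" --pt "0.1578 -0.0771 -0.003 0 0 -13.6" --pt "0.1578 -0.0771 -0.003 0 0 -13.6" --pt "0.1578 -0.0771 0.05 0 0 -13.6" --pt "0.1578 -0.0771 0.08 0 0 -13.6" --pt "0.1578 -0.0771 0.093 0 0 -13.6" --pt "0.1578 -0.0771 0.097 0 0 -13.6" --pt "0.1578 -0.0771 0.097 0 0 -13.6" --jaw 100

```text
t: 16.25
tool_pos: [0.4203, -0.1562, 0.0037]
orientation: [-0.411, 3.114, -0.001]
force: [0.2, 0.6, 0.1]
opening: 0.0564
gripper_force: 0.0
```

>>> carry_out --pt "0 0 0 0 0 0" --pt "0 0 0 0 0 0" --pt "0 0 0 0 0 0" --pt "0 0 -0.03 0 0 0" --pt "0 0 -0.07 0 0 0" --pt "0 0 -0.097 0 0 0" --pt "0 0 -0.097 0 0 0" --jaw 255

```text
t: 17.12
tool_pos: [0.4212, -0.157, 0.1025]
orientation: [-0.411, 3.11, -0.005]
force: [0.1, -0.1, 0.1]
opening: 0.0267
gripper_force: 30.0
```

```bash
python3 - <<'E'
from h import *
a=robot.read_camera('side')[100:300,200:480,::-1]
cv2.imwrite('pics/s3.png',cv2.resize(a,None,fx=2.6,fy=2.6))
show('long',match('long_1',0.004,S['long'],look=True))
E
```

```text
long [426.6   3.1] -4.0 iou0.90 conf0.87 n299 ['side', 'top']
long [577.2 -76.8] 2.0 iou0.92 conf0.70 n300 ['side', 'top']
```

View pics/s3.png

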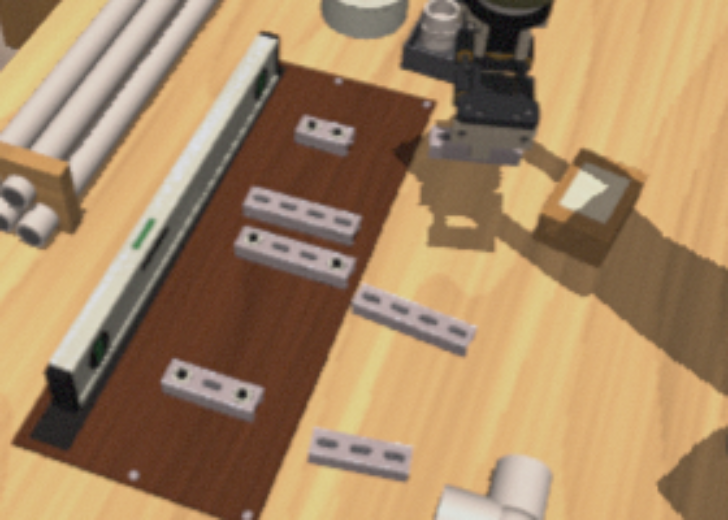

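>>> carry_out --pt "-0.2273 0.2044 0 0 0 13.6" --pt "-0.2273 0.2044 0 0 0 13.6" --pt "-0.2273 0.2044 0 0 0 13.6" --pt "-0.2273 0.2044 0 0 0 13.6" --pt "-0.2273 0.2044 0 0 0 13.6" --pt "-0.2273 0.2044 0 0 0 13.6" --pt "-0.2273 0.2044 0.03 0 0 13.6" --pt "-0.2273 0.2044 0.065 0 0 13.6" --pt "-0.2273 0.2044 0.083 0 0 13.6" --pt "-0.2273 0.2044 0.091 0 0 13.6" --pt "-0.2273 0.2044 0.091 0 0 13.6" --pt "-0.2273 0.2044 0.091 0 0 13.6"

```text
t: 18.88
tool_pos: [0.5859, 0.0994, 0.0109]
orientation: [0.039, -3.141, 0.001]
force: [-8.7, -1.4, 14.3]
opening: 0.0266
gripper_force: 30.0
```

>>> carry_out --pt "0 0 0 0 0 0" --pt "0 0 0 0 0 0" --pt "0 0 -0.03 0 0 0" --pt "0 0 -0.091 0 0 0" --pt "0 0 -0.091 0 0 0" --jaw 160

```text
t: 19.5
tool_pos: [0.5902, 0.1005, 0.1063]
orientation: [-0.039, 3.131, 0.001]
force: [0.1, 0.1, 0.5]
opening: 0.0345
gripper_force: 0.0
```

```bash
python3 - <<'E'
from h import *
robot.read_camera('top');robot.read_camera('side')
show('long',match('long_1',0,S['long'],look=False))
show('middle',match('middle_1',0,S['middle'],look=False))
x,y=tgt(52,120)
H=(586.1,100.1,100,1.4);G=(426.8,2.9,100,-4)
pl(H,G);pl(G,(x,y,100,1.4))
x2,y2=tgt(227,90)
G2=(424.4,161.3,100,9.5)
pl((x,y,100,1.4),G2);pl(G2,(x2,y2,100,1.4))
E
```

```text
long [579.7 -78.7] 2.1 iou0.78 conf0.80 n349 ['side', 'top']
long [427.8   2.4] -3.7 iou0.91 conf0.75 n317 ['side', 'top']
long [ 642.  -436.4] -24.5 iou0.22 conf0.51 n613 ['top']
middle [589.3  96.7] -0.9 iou0.75 conf0.53 n157 ['side', 'top']
middle [501.4 408.9] -13.0 iou0.61 conf0.50 n165 ['top']
[426.8   2.9 100.   -4. ] -> [0.1616, -0.0933, 0.0] 5.4 rows 3
[572.8  28.7 100.    1.4] -> [-0.1439, 0.0359, 0.0] -5.4 rows 3
[424.4 161.3 100.    9.5] -> [0.1452, 0.1362, 0.0] -8.1 rows 4
[583.6 204.  100.    1.4] -> [-0.164, 0.0159, 0.0] 8.1 rows 3
```

>>> carry_out --pt "0.1616 -0.0933 0 0 0 5.4" --pt "0.1616 -0.0933 0 0 0 5.4" --pt "0.1616 -0.0933 0 0 0 5.4" --pt "0.1616 -0.0933 0 0 0 5.4" --pt "0.1616 -0.0933 0.05 0 0 5.4" --pt "0.1616 -0.0933 0.08 0 0 5.4" --pt "0.1616 -0.0933 0.093 0 0 5.4" --pt "0.1616 -0.0933 0.097 0 0 5.4" --pt "0.1616 -0.0933 0.097 0 0 5.4" --jaw 100

```text
t: 20.92
tool_pos: [0.4275, 0.003, 0.0037]
orientation: [0.108, 3.139, -0.0]
force: [-0.2, -0.4, -0.0]
opening: 0.0564
gripper_force: 0.0
```

>>> carry_out --pt "0 0 0 0 0 0" --pt "0 0 0 0 0 0" --pt "0 0 0 0 0 0" --pt "0 0 -0.03 0 0 0" --pt "0 0 -0.07 0 0 0" --pt "0 0 -0.097 0 0 0" --pt "0 0 -0.097 0 0 0" --jaw 255

```text
t: 21.8
tool_pos: [0.4286, 0.0028, 0.1023]
orientation: [0.108, 3.135, -0.001]
force: [0.9, 0.1, -1.9]
opening: 0.0264
gripper_force: 30.0
```

```bash
python3 - <<'E'
from h import *
s=robot.read_state();print(s['opening'],s['tool_pos'],s['gripper_force'])
show('middle',match('middle_1',0.004,S['middle']))
a=robot.read_camera('side')[100:300,200:480,::-1]
cv2.imwrite('pics/s4.png',cv2.resize(a,None,fx=2.6,fy=2.6))
E
```

```text
0.026393456762780692 [0.42863274 0.00275851 0.1023441 ] 29.997710287570953
middle [424.6 161.8] 10.8 iou0.89 conf0.69 n225 ['side', 'top']
middle [585.6  98.2] 2.0 iou0.69 conf0.56 n106 ['side', 'top']
```

View pics/s4.png

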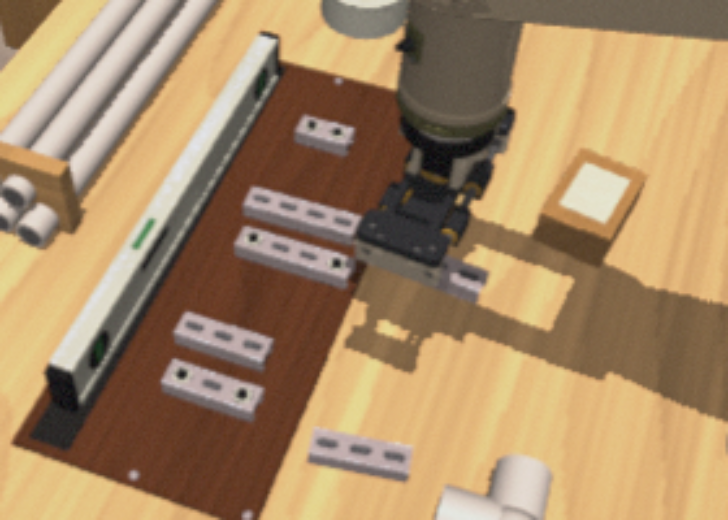

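>>> carry_out --pt "-0.1439 0.0359 0 0 0 -5.4" --pt "-0.1439 0.0359 0 0 0 -5.4" --pt "-0.1439 0.0359 0 0 0 -5.4" --pt "-0.1439 0.0359 0 0 0 -5.4" --pt "-0.1439 0.0359 0.03 0 0 -5.4" --pt "-0.1439 0.0359 0.065 0 0 -5.4" --pt "-0.1439 0.0359 0.083 0 0 -5.4" --pt "-0.1439 0.0359 0.09 0 0 -5.4" --pt "-0.1439 0.0359 0.09 0 0 -5.4" --pt "-0.1439 0.0359 0.09 0 0 -5.4"

```text
t: 23.3
tool_pos: [0.5722, 0.0288, 0.012]
orientation: [0.04, -3.141, -0.0]
force: [-10.1, 0.9, 15.2]
opening: 0.0269
gripper_force: 30.0
```

>>> carry_out --pt "0 0 0 0 0 0" --pt "0 0 0 0 0 0" --pt "0 0 -0.03 0 0 0" --pt "0 0 -0.09 0 0 0" --pt "0 0 -0.09 0 0 0" --jaw 160

```text
t: 23.92
tool_pos: [0.5768, 0.0286, 0.1062]
orientation: [-0.039, 3.131, -0.001]
force: [1.0, -0.1, 0.0]
opening: 0.0347
gripper_force: 0.0
```

```bash
python3 - <<'E'
from h import *
robot.read_camera('top');robot.read_camera('side')
show('long',match('long_1',0.004,S['long'],look=False))
show('middle',match('middle_1',0,S['middle'],look=False))
E
```

```text
long [577.3 -77.8] 1.1 iou0.72 conf0.82 n227 ['top']
long [573.6  27.9] 2.0 iou0.78 conf0.50 n200 ['side', 'top']
middle [587.5  96.9] 0.6 iou0.74 conf0.65 n133 ['side', 'top']
middle [425.5 161.7] 9.4 iou0.74 conf0.64 n149 ['side', 'top']
```

>>> carry_out --pt "0.1452 0.1362 0 0 0 -8.1" --pt "0.1452 0.1362 0 0 0 -8.1" --pt "0.1452 0.1362 0 0 0 -8.1" --pt "0.1452 0.1362 0 0 0 -8.1" --pt "0.1452 0.1362 0.05 0 0 -8.1" --pt "0.1452 0.1362 0.08 0 0 -8.1" --pt "0.1452 0.1362 0.093 0 0 -8.1" --pt "0.1452 0.1362 0.098 0 0 -8.1" --pt "0.1452 0.1362 0.098 0 0 -8.1" --jaw 100

```text
t: 25.35
tool_pos: [0.4249, 0.1613, 0.0026]
orientation: [-0.261, 3.13, 0.0]
force: [-0.3, 0.1, 0.1]
opening: 0.0563
gripper_force: 0.0
```

>>> carry_out --pt "0 0 0 0 0 0" --pt "0 0 0 0 0 0" --pt "0 0 0 0 0 0" --pt "0 0 -0.03 0 0 0" --pt "0 0 -0.07 0 0 0" --pt "0 0 -0.098 0 0 0" --pt "0 0 -0.098 0 0 0" --jaw 255

```text
t: 26.22
tool_pos: [0.4261, 0.1619, 0.1025]
orientation: [-0.261, 3.126, 0.001]
force: [0.4, 0.2, -0.4]
opening: 0.0267
gripper_force: 30.0
```

>>> carry_out --pt "-0.164 0.0159 0 0 0 8.1" --pt "-0.164 0.0159 0 0 0 8.1" --pt "-0.164 0.0159 0 0 0 8.1" --pt "-0.164 0.0159 0 0 0 8.1" --pt "-0.164 0.0159 0.03 0 0 8.1" --pt "-0.164 0.0159 0.065 0 0 8.1" --pt "-0.164 0.0159 0.083 0 0 8.1" --pt "-0.164 0.0159 0.09 0 0 8.1" --pt "-0.164 0.0159 0.09 0 0 8.1" --pt "-0.164 0.0159 0.09 0 0 8.1"

```text
t: 27.48
tool_pos: [0.5829, 0.2041, 0.0115]
orientation: [0.04, -3.141, 0.0]
force: [-5.6, -1.8, 10.2]
opening: 0.0268
gripper_force: 30.0
```

>>> carry_out --pt "0 0 0 0 0 0" --pt "0 0 0 0 0 0" --pt "0 0 -0.03 0 0 0" --pt "0 0 -0.09 0 0 0" --pt "0 0 -0.09 0 0 0" --jaw 160

```text
t: 28.1
tool_pos: [0.5874, 0.2054, 0.1065]
orientation: [-0.039, 3.131, 0.004]
force: [1.4, -0.6, -0.1]
opening: 0.0346
gripper_force: 0.0
```

```bash
python3 - <<'E'
from h import *
robot.read_camera('top');robot.read_camera('side')
show('long',match('long_1',0.004,S['long'],look=False))
show('middle',match('middle_1',0.004,S['middle'],look=False))
show('short',match('short_1',0,S['short'],look=False))
H=(583.6,204,100,1.4);G=(381.3,335,100,-12)
x,y=tgt(-123,60);x2,y2=tgt(-227,60)
pl(H,G);pl(G,(x,y,100,1.4))
G2=(497.9,409.7,100,-13.8)
pl((x,y,100,1.4),G2);pl(G2,(x2,y2,100,1.4))
E
```

```text
long [577.2 -77.3] 2.1 iou0.91 conf0.66 n305 ['side', 'top']
long [572.5  28.2] 0.1 iou0.84 conf0.54 n326 ['side', 'top']
short [498.7 410.2] -12.9 iou0.86 conf0.57 n152 ['side', 'top']
short [380.9 335.2] -11.3 iou0.89 conf0.50 n153 ['side', 'top']
[381.3 335.  100.  -12. ] -> [0.199, 0.1359, 0.0] 13.4 rows 4
[ 607.1 -145.5  100.     1.4] -> [-0.3208, -0.4231, 0.0] -13.4 rows 9
[497.9 409.7 100.  -13.8] -> [0.0956, 0.5577, 0.0] 15.2 rows 10
[ 609.7 -249.5  100.     1.4] -> [-0.2658, -0.6135, 0.0] -15.2 rows 11
```

>>> carry_out --pt "0.199 0.1359 0 0 0 13.4" --pt "0.199 0.1359 0 0 0 13.4" --pt "0.199 0.1359 0 0 0 13.4" --pt "0.199 0.1359 0 0 0 13.4" --pt "0.199 0.1359 0 0 0 13.4" --pt "0.199 0.1359 0.05 0 0 13.4" --pt "0.199 0.1359 0.08 0 0 13.4" --pt "0.199 0.1359 0.093 0 0 13.4" --pt "0.199 0.1359 0.098 0 0 13.4" --pt "0.199 0.1359 0.098 0 0 13.4" --jaw 100

```text
t: 29.75
tool_pos: [0.3817, 0.3353, 0.0028]
orientation: [0.328, 3.124, 0.001]
force: [0.5, -1.2, -0.1]
opening: 0.057
gripper_force: 0.0
```

>>> carry_out --pt "0 0 0 0 0 0" --pt "0 0 0 0 0 0" --pt "0 0 0 0 0 0" --pt "0 0 -0.03 0 0 0" --pt "0 0 -0.07 0 0 0" --pt "0 0 -0.098 0 0 0" --pt "0 0 -0.098 0 0 0" --jaw 255

```text
t: 30.62
tool_pos: [0.3826, 0.3364, 0.1029]
orientation: [0.327, 3.12, 0.006]
force: [0.0, 0.3, -1.5]
opening: 0.0268
gripper_force: 29.9
```

>>> carry_out --pt "-0.3208 -0.4231 0 0 0 -13.4" --pt "-0.3208 -0.4231 0 0 0 -13.4" --pt "-0.3208 -0.4231 0 0 0 -13.4" --pt "-0.3208 -0.4231 0 0 0 -13.4" --pt "-0.3208 -0.4231 0 0 0 -13.4" --pt "-0.3208 -0.4231 0 0 0 -13.4" --pt "-0.3208 -0.4231 0 0 0 -13.4" --pt "-0.3208 -0.4231 0 0 0 -13.4" --pt "-0.3208 -0.4231 0 0 0 -13.4" --pt "-0.3208 -0.4231 0 0 0 -13.4" --pt "-0.3208 -0.4231 0 0 0 -13.4"

```text
t: 32.0
tool_pos: [0.6059, -0.1446, 0.0983]
orientation: [0.039, -3.139, -0.002]
force: [0.2, 0.7, -0.1]
opening: 0.0266
gripper_force: 29.9
```

>>> carry_out --pt "0 0 0.03 0 0 0" --pt "0 0 0.065 0 0 0" --pt "0 0 0.083 0 0 0" --pt "0 0 0.09 0 0 0" --pt "0 0 0.09 0 0 0"

```text
t: 32.62
tool_pos: [0.6074, -0.1442, 0.0115]
orientation: [-0.041, 3.141, 0.0]
force: [-2.3, 2.4, 5.8]
opening: 0.0269
gripper_force: 30.0
```

>>> carry_out --pt "0 0 0 0 0 0" --pt "0 0 0 0 0 0" --pt "0 0 -0.03 0 0 0" --pt "0 0 -0.09 0 0 0" --pt "0 0 -0.09 0 0 0" --jaw 160

```text
t: 33.25
tool_pos: [0.6113, -0.1465, 0.1068]
orientation: [-0.04, 3.131, -0.006]
force: [0.8, -0.2, 0.8]
opening: 0.0347
gripper_force: 0.0
```

```bash
python3 - <<'E'
from h import *
show('middle',match('middle_1',0.004,S['middle']))
show('short',match('short_1',0,S['short'],look=False))
a=robot.read_camera('top')[130:300,170:500,::-1]
cv2.imwrite('pics/t5.png',cv2.resize(a,None,fx=2.3,fy=2.3))
E
```

```text
middle [585.4  98.6] 0.7 iou0.88 conf0.76 n226 ['side', 'top']
middle [585.3 204. ] 1.6 iou0.91 conf0.75 n224 ['side', 'top']
middle [573.8 152.9] 2.0 iou0.84 conf0.34 n208 ['top']
short [497.  409.9] -14.1 iou0.89 conf0.55 n174 ['side', 'top']
short [579.5  29.5] 1.9 iou0.55 conf0.53 n270 ['top']
short [ 610.8 -147.3] 0.4 iou0.73 conf0.44 n108 ['side', 'top']
```

View pics/t5.png

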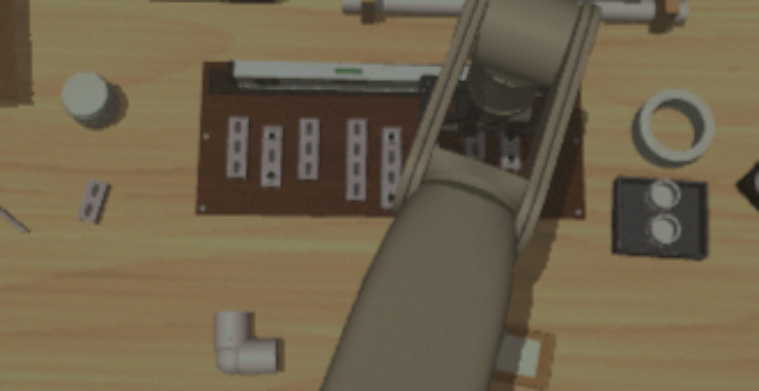

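>>> carry_out --pt "0.0956 0.5577 0 0 0 15.2" --pt "0.0956 0.5577 0 0 0 15.2" --pt "0.0956 0.5577 0 0 0 15.2" --pt "0.0956 0.5577 0 0 0 15.2" --pt "0.0956 0.5577 0 0 0 15.2" --pt "0.0956 0.5577 0 0 0 15.2" --pt "0.0956 0.5577 0 0 0 15.2" --pt "0.0956 0.5577 0 0 0 15.2" --pt "0.0956 0.5577 0 0 0 15.2" --pt "0.0956 0.5577 0 0 0 15.2" --pt "0.0956 0.5577 0 0 0 15.2" --pt "0.0956 0.5577 0 0 0 15.2" --jaw 100

```text
t: 35.1
tool_pos: [0.4978, 0.4082, 0.0995]
orientation: [-0.379, -3.118, 0.002]
force: [-0.9, -0.3, 0.0]
opening: 0.0565
gripper_force: 0.0
```

>>> carry_out --pt "0 0 0.05 0 0 0" --pt "0 0 0.08 0 0 0" --pt "0 0 0.093 0 0 0" --pt "0 0 0.098 0 0 0" --pt "0 0 0.098 0 0 0"

```text
t: 35.72
tool_pos: [0.4984, 0.4099, 0.0032]
orientation: [0.377, 3.118, 0.002]
force: [-0.5, -0.2, 0.1]
opening: 0.0565
gripper_force: 0.0
```

>>> carry_out --pt "0 0 0 0 0 0" --pt "0 0 0 0 0 0" --pt "0 0 0 0 0 0" --pt "0 0 -0.03 0 0 0" --pt "0 0 -0.07 0 0 0" --pt "0 0 -0.098 0 0 0" --pt "0 0 -0.098 0 0 0" --jaw 255

```text
t: 36.6
tool_pos: [0.4993, 0.4112, 0.1035]
orientation: [0.376, 3.115, 0.006]
force: [-0.3, 0.1, -0.6]
opening: 0.0266
gripper_force: 30.0
```

>>> carry_out --pt "-0.2658 -0.6135 0 0 0 -15.2" --pt "-0.2658 -0.6135 0 0 0 -15.2" --pt "-0.2658 -0.6135 0 0 0 -15.2" --pt "-0.2658 -0.6135 0 0 0 -15.2" --pt "-0.2658 -0.6135 0 0 0 -15.2" --pt "-0.2658 -0.6135 0 0 0 -15.2" --pt "-0.2658 -0.6135 0 0 0 -15.2" --pt "-0.2658 -0.6135 0 0 0 -15.2" --pt "-0.2658 -0.6135 0 0 0 -15.2" --pt "-0.2658 -0.6135 0 0 0 -15.2" --pt "-0.2658 -0.6135 0 0 0 -15.2" --pt "-0.2658 -0.6135 0 0 0 -15.2"

```text
t: 38.1
tool_pos: [0.6086, -0.2524, 0.0978]
orientation: [0.033, -3.139, -0.0]
force: [0.8, 0.6, -0.6]
opening: 0.0267
gripper_force: 30.0
```

```bash
python3 - <<'E'
from h import *
s=robot.read_state();print(s['opening'],s['gripper_force'],s['tool_pos'])
plan((609.7,-249.5,100,1.4))
E
```

```text
0.026659272550614416 29.96444821357727 [ 0.60855939 -0.25243229  0.09782158]
t38.1 tcp [ 608.6 -252.4   97.8]
(609.7, -249.5, 100, 1.4) -> [-0.0012, 0.0029, -0.0022, 0.0, -0.1, -0.2] rows 1
```

>>> carry_out --pt "0 0 0.03 0 0 0" --pt "0 0 0.065 0 0 0" --pt "0 0 0.083 0 0 0" --pt "0 0 0.09 0 0 0" --pt "0 0 0.09 0 0 0"

```text
t: 38.72
tool_pos: [0.6099, -0.2483, 0.0112]
orientation: [0.041, -3.141, -0.001]
force: [-4.4, 1.5, 7.2]
opening: 0.0268
gripper_force: 30.0
```

>>> carry_out --pt "0 0 0 0 0 0" --pt "0 0 0 0 0 0" --pt "0 0 -0.03 0 0 0" --pt "0 0 -0.09 0 0 0" --pt "0.08 -0.1 -0.1 0 0 0" --pt "0.15 -0.1 -0.1 0 0 0" --pt "0.2 -0.15 -0.1 0 0 0" --pt "0.25 -0.15 -0.1 0 0 0" --pt "0.25 -0.15 -0.1 0 0 0" --jaw 160

```text
t: 39.85
tool_pos: [0.3614, -0.4062, 0.1099]
orientation: [0.038, -3.141, 0.0]
force: [-0.1, 0.3, -0.4]
opening: 0.035
gripper_force: 0.0
```

```bash
python3 - <<'E'
from h import *
robot.read_camera('top');robot.read_camera('side')
def uv(r):
    c,n=np.cos(np.radians(TH)),np.sin(np.radians(TH))
    for p,i,cf,M,k in r:
        d=p[:2]*1000-F;print('   u%.1f v%.1f'%(c*d[0]+n*d[1],-n*d[0]+c*d[1]))
for n in('long','middle','short'):
    r=match(n+'_1',0.004,S[n],look=False);show(n,r);uv(r)
r=match('level',0.004,S['level'],look=False);show('level',r);uv(r)
s=robot.read_state();print(s['t'],s['tool_pos'])
a=robot.read_camera('side')[90:300,190:470,::-1]
cv2.imwrite('pics/s6.png',cv2.resize(a,None,fx=2.6,fy=2.6))
E
```

```text
long [573.3  29.6] 1.5 iou0.89 conf0.63 n287 ['side', 'top']
long [578.3 -76.6] 2.4 iou0.86 conf0.58 n280 ['top']
long [577.4 152.5] 3.0 iou0.65 conf0.38 n208 ['top']
   u-47.5 v52.9
   u-45.1 v-53.4
   u-40.4 v175.7
middle [586.4  98.4] 0.7 iou0.88 conf0.80 n205 ['side', 'top']
middle [584.7 203.1] 1.6 iou0.90 conf0.52 n221 ['side', 'top']
   u-32.7 v121.3
   u-31.9 v226.1
short [ 609.1 -144.5] 1.9 iou0.92 conf0.68 n158 ['side', 'top']
short [ 611.3 -249.1] -0.2 iou0.86 conf0.58 n135 ['side', 'top']
   u-16.0 v-122.0
   u-16.3 v-226.6
level [693.2 -29.6] 0.7 iou0.94 conf0.81 n1815 ['top']
   u70.9 v-9.2
40.35 [ 0.36452805 -0.4049386   0.10989907]
```

View pics/s6.png

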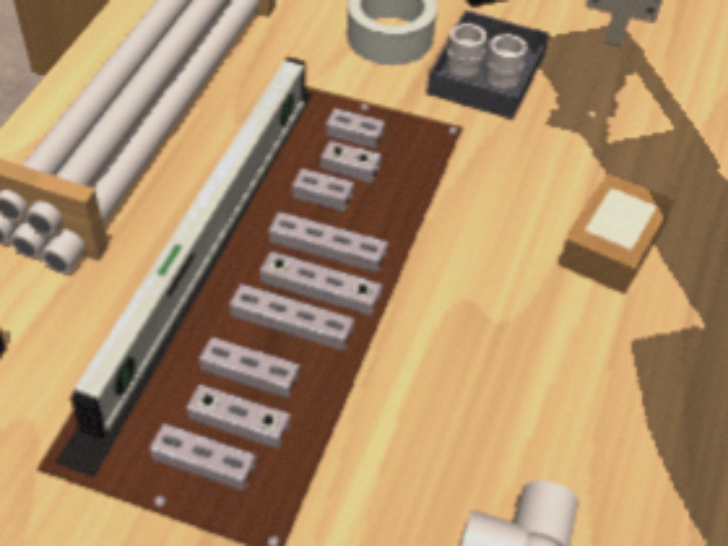

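```bash
python3 - <<'E'
from h import *
pl((363.4,-405.6,110,1.4),(693.5,-31,160,-88.6))
print(ray(robot.camera_model('top'),(395,138),.03))
E
```

```text
[693.5 -31.  160.  -88.6] -> [-0.3392, 0.3664, -0.05] 90.0 rows 9
[ 0.79484664 -0.20538241  0.03      ]
```

>>> carry_out --pt "0 0 -0.05 0 0 10" --pt "-0.3392 0.3664 -0.05 0 0 90" --pt "-0.3392 0.3664 -0.05 0 0 90" --pt "-0.3392 0.3664 -0.05 0 0 90" --pt "-0.3392 0.3664 -0.05 0 0 90" --pt "-0.3392 0.3664 -0.05 0 0 90" --pt "-0.3392 0.3664 -0.05 0 0 90" --pt "-0.3392 0.3664 -0.05 0 0 90" --pt "-0.3392 0.3664 -0.05 0 0 90" --pt "-0.3392 0.3664 -0.05 0 0 90" --pt "-0.3392 0.3664 -0.05 0 0 90" --pt "-0.3392 0.3664 -0.05 0 0 90" --jaw 100

```text
t: 41.9
tool_pos: [0.6931, -0.0308, 0.1596]
orientation: [-2.192, -2.25, 0.001]
force: [0.2, -0.5, 0.1]
opening: 0.0567
gripper_force: 0.0
```

>>> carry_out --pt "0 0 0.04 0 0 0" --pt "0 0 0.08 0 0 0" --pt "0 0 0.08 0 0 0"

```text
t: 42.28
tool_pos: [0.6895, -0.0316, 0.0756]
orientation: [-2.19, -2.243, 0.008]
force: [-1.1, 1.4, -0.0]
opening: 0.0568
gripper_force: 0.0
```

```bash
python3 - <<'E'
from h import *
plan((693.5,-31,80,-88.6))
show('level',match('level',0.004,S['level']))
a=robot.read_camera('side')[90:300,190:470,::-1]
cv2.imwrite('pics/s7.png',cv2.resize(a,None,fx=2.6,fy=2.6))
E
```

```text
t42.3 tcp [689.5 -31.6  75.6]
(693.5, -31, 80, -88.6) -> [0.0005, 0.004, -0.0044, -0.5, -0.1, -0.0] rows 1
```

View pics/s7.png

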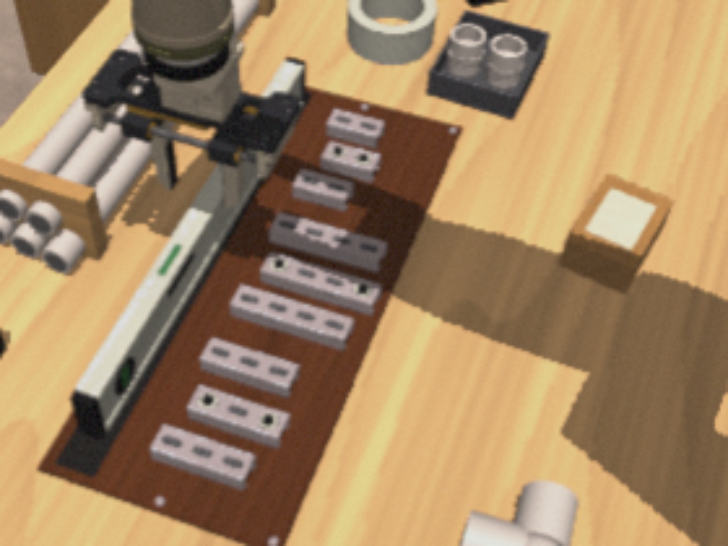

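>>> carry_out --pt "0 0 0.03 0 0 0" --pt "0 0 0.043 0 0 0" --pt "0 0 0.047 0 0 0" --pt "0 0 0.047 0 0 0"

```text
t: 43.02
tool_pos: [0.6938, -0.0307, 0.0337]
orientation: [2.193, 2.249, 0.001]
force: [0.8, 0.6, -0.4]
opening: 0.0566
gripper_force: 0.0
```

>>> carry_out --pt "0 0 0 0 0 0" --pt "0 0 0 0 0 0" --pt "0 0 0 0 0 0" --pt "0 0 0 0 0 0" --pt "0 0 -0.003 0 0 0" --pt "0.01 0 -0.003 0 0 0" --pt "0.01 0 -0.003 0 0 0" --jaw 255 --force 50

```text
t: 43.9
tool_pos: [0.6926, -0.0194, 0.0353]
orientation: [-2.191, -2.249, 0.001]
force: [0.6, 0.1, -5.1]
opening: 0.0237
gripper_force: 49.9
```

```bash
python3 - <<'E'
from h import *
s=robot.read_state();print(s['force'],s['opening'])
plan((693.5,-21,36,-88.6))
r=match('level',0.007,S['level'],cf=.2);show('level',r)
E
```

```text
[ 0.63766847  0.13377181 -5.12677834] 0.02374296217814775
t43.9 tcp [692.6 -19.4  35.3]
(693.5, -21, 36, -88.6) -> [-0.0016, 0.0009, -0.0007, -0.1, -0.0, 0.1] rows 1
level [691.6 -20.6] 1.0 iou0.66 conf0.69 n1325 ['top']
level [644.4 421. ] -78.0 iou0.45 conf0.21 n451 ['side', 'top']
```

>>> carry_out --pt "0 -0.006 0 0 0 0" --pt "0 -0.012 0 0 0 0" --pt "0 -0.018 0 0 0 0" --pt "0 -0.024 0 0 0 0" --pt "0 -0.03 0 0 0 0" --pt "0 -0.035 0 0 0 0" --pt "0 -0.039 0 0 0 0" --pt "0 -0.042 0 0 0 0" --pt "0 -0.045 0 0 0 0" --pt "0 -0.047 0 0 0 0" --pt "0 -0.05 0 0 0 0" --pt "0 -0.052 0 0 0 0"

```text
t: 45.6
tool_pos: [0.6415, -0.0221, 0.0363]
orientation: [2.193, 2.248, 0.001]
force: [3.3, 0.8, -6.2]
opening: 0.0239
gripper_force: 49.9
```

>>> carry_out --pt "0 -0.001 0 0 0 0" --pt "0 -0.002 0 0 0 0" --pt "0 -0.003 0 0 0 0" --pt "0 -0.004 0 0 0 0" --pt "0 -0.004 0 0 0 0"

```text
t: 46.22
tool_pos: [0.6373, -0.0221, 0.0363]
orientation: [2.193, 2.249, 0.0]
force: [2.9, -0.1, -4.2]
opening: 0.0238
gripper_force: 49.9
```

>>> carry_out --pt "0 -0.001 0 0 0 0" --pt "0 -0.002 0 0 0 0" --pt "0 -0.002 0 0 0 0"

```text
t: 46.6
tool_pos: [0.6354, -0.0222, 0.0362]
orientation: [2.193, 2.249, 0.0]
force: [3.3, 0.8, -4.1]
opening: 0.0237
gripper_force: 49.9
```

>>> carry_out --pt "0 -0.001 0 0 0 0" --pt "0 -0.0015 0 0 0 0" --pt "0 -0.0015 0 0 0 0"

```text
t: 46.98
tool_pos: [0.6342, -0.0221, 0.0362]
orientation: [2.192, 2.249, 0.001]
force: [5.6, -0.2, -4.7]
opening: 0.0235
gripper_force: 49.9
```

>>> carry_out --pt "0 -0.001 0 0 0 0" --pt "0 -0.0015 0 0 0 0" --pt "0 -0.0015 0 0 0 0"

```text
t: 47.35
tool_pos: [0.6341, -0.0221, 0.0363]
orientation: [2.191, 2.248, 0.004]
force: [11.8, 1.3, -11.2]
opening: 0.0237
gripper_force: 49.9
```

>>> carry_out --pt "0 -0.001 0 0 0 0" --pt "0 -0.001 0 0 0 0"

```text
t: 47.6
tool_pos: [0.634, -0.0221, 0.0365]
orientation: [2.19, 2.247, 0.007]
force: [16.3, 1.4, -13.5]
opening: 0.0232
gripper_force: 49.9
```

>>> carry_out --pt "0 -0.001 0 0 0 0" --pt "0 -0.002 0 0 0 0" --pt "0 -0.002 0 0 0 0"

```text
t: 47.98
tool_pos: [0.6338, -0.0222, 0.037]
orientation: [2.188, 2.244, 0.011]
force: [22.8, 0.1, -18.4]
opening: 0.0238
gripper_force: 50.0
```

```bash
python3 - <<'E'
from h import *
s=robot.read_state();print(s['force'],s['wrist_torque'],s['orientation'],s['tool_pos'])
T=robot.read_camera('top')[170:230,240:440,::-1];D=robot.read_camera('side')[90:300,190:470,::-1]
cv2.imwrite('pics/p8.png',cv2.resize(T,None,fx=4,fy=4,interpolation=cv2.INTER_CUBIC))
cv2.imwrite('pics/s8.png',cv2.resize(D,None,fx=2.8,fy=2.8,interpolation=cv2.INTER_CUBIC))
E
```

```text
[ 22.81192235   0.06341229 -18.42635061] [ 0.35953498 -4.79904459  0.43297492] [2.18781476 2.24430273 0.01104262] [ 0.6338262  -0.02219097  0.03697528]
```

View pics/s8.png

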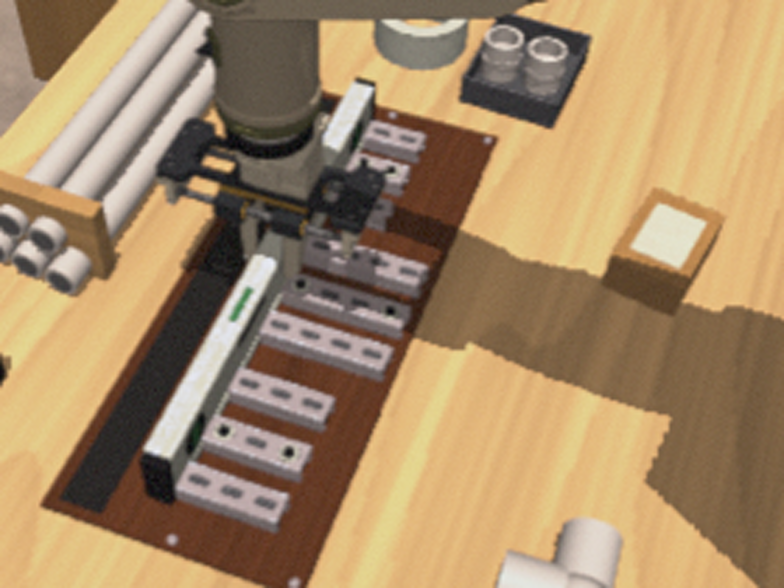

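>>> carry_out --pt "0 0.004 0 0 0 0" --pt "0 0.008 0 0 0 0" --pt "0 0.012 0 0 0 0" --pt "0 0.02 0 0 0 0" --pt "0 0.03 0 0 0 0" --pt "0 0.04 0 0 0 0" --pt "0 0.05 0 0 0 0" --pt "0.001 0.06 0 0 0 0" --pt "0.001 0.065 0 0 0 0" --pt "0.001 0.065 0 0 0 0" --pt "0.001 0.065 0 0 0 0"

```text
t: 49.45
tool_pos: [0.6939, -0.0197, 0.0359]
orientation: [-2.193, -2.249, 0.001]
force: [0.1, 0.7, -5.0]
opening: 0.0236
gripper_force: 49.9
```

```bash
python3 - <<'E'
from h import *
s=robot.read_state();print(s['force'],s['wrist_torque'])
plan((694.6,-19.4,36,-88.6))
robot.read_camera('top');D=robot.read_camera('side')
show('level',match('level',.007,S['level'],look=False))
for n in('long','middle','short'):
    for k in(n+'_1','pattern_'+n):
        for p,i,c,M,q in match(k,.004,S[n],look=False,cf=.4):
            d=p[:2]*1000-F;t=np.radians(TH);L=S[n][0]*500
            print(k,'far u%.1f v%.1f yaw%.1f iou%.2f'%(np.cos(t)*d[0]+np.sin(t)*d[1]+L,np.cos(t)*d[1]-np.sin(t)*d[0],np.degrees(p[2]),i),M)
cv2.imwrite('pics/s9.png',cv2.resize(D[90:300,190:470,::-1],None,fx=2.8,fy=2.8,interpolation=cv2.INTER_CUBIC))
E
```

```text
[ 0.06993685  0.72452662 -4.95889821] [-0.12803003  0.09372137 -0.01717341]
t49.5 tcp [693.9 -19.7  35.9]
(694.6, -19.4, 36, -88.6) -> [0.0003, 0.0008, -0.0001, -0.0, 0.0, 0.0] rows 1
level [693.  -18.5] 1.0 iou0.65 conf0.74 n1209 ['top']
middle_1 far u0.9 v226.8 yaw2.3 iou0.86 ['side', 'top']
middle_1 far u0.5 v122.0 yaw0.9 iou0.72 ['side', 'top']
pattern_middle far u0.4 v176.0 yaw2.1 iou0.89 ['side', 'top']
pattern_middle far u-106.9 v-386.2 yaw-44.7 iou0.47 ['top']
short_1 far u1.7 v-226.9 yaw-1.8 iou0.83 ['side', 'top']
short_1 far u1.0 v-121.9 yaw0.4 iou0.90 ['side', 'top']
pattern_short far u0.7 v-175.3 yaw-0.0 iou0.89 ['side', 'top']
```

View pics/s9.png

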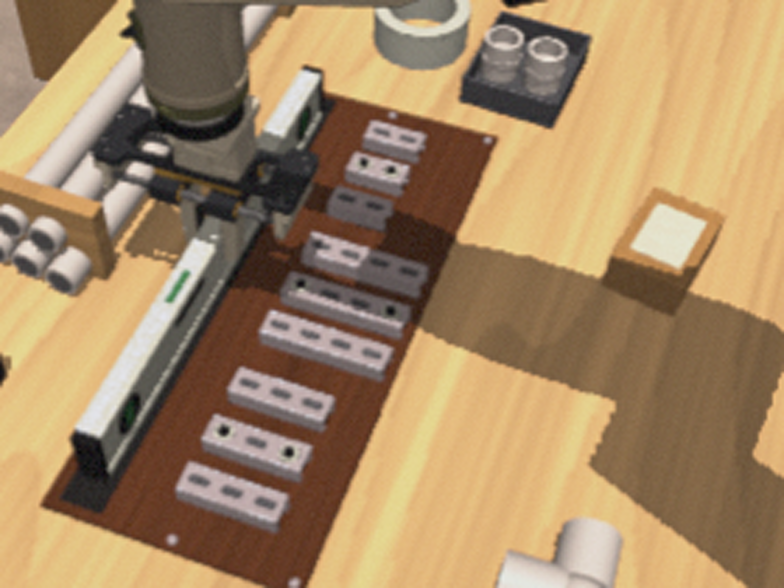

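>>> carry_out --pt "0 0 0.001 0 0 0" --pt "0 0 0.002 0 0 0" --pt "0 0 0.003 0 0 0" --pt "0 0 0.003 0 0 0" --pt "0 0 0.003 0 0 0"

```text
t: 50.88
tool_pos: [0.6942, -0.0197, 0.0333]
orientation: [2.193, 2.249, 0.0]
force: [-2.0, 0.3, -1.6]
opening: 0.0239
gripper_force: 49.9
```

>>> carry_out --pt "0 0 0 0 0 0" --pt "0 0 0 0 0 0" --pt "0 0 0 0 0 0" --pt "0 0 -0.02 0 0 0" --pt "0 0 -0.06 0 0 0" --pt "0 0 -0.12 0 0 0" --pt "-0.06 -0.06 -0.15 0 0 0" --pt "-0.12 -0.12 -0.15 0 0 0" --pt "-0.18 -0.16 -0.15 0 0 0" --pt "-0.24 -0.2 -0.15 0 0 0" --pt "-0.3 -0.24 -0.15 0 0 0" --pt "-0.35 -0.28 -0.15 0 0 0" --jaw 100

```text
t: 52.38
tool_pos: [0.4671, -0.3145, 0.1849]
orientation: [2.191, 2.247, 0.0]
force: [0.6, -0.6, -0.6]
opening: 0.0567
gripper_force: 0.0
```

```bash
python3 - <<'E'
from h import *
T=robot.read_camera('top');D=robot.read_camera('side')
show('level',match('level',.004,S['level'],look=False))
for n in('long','middle','short'):
    for k in(n+'_1','pattern_'+n):
        for p,i,c,M,q in match(k,.004,S[n],look=False,cf=.4):
            d=p[:2]*1000-F;t=np.radians(TH);L=S[n][0]*500
            print(k,'far u%.1f v%.1f yaw%.1f iou%.2f'%(np.cos(t)*d[0]+np.sin(t)*d[1]+L,np.cos(t)*d[1]-np.sin(t)*d[0],np.degrees(p[2]),i),M)
print(robot.read_state()['t'],tgt(0,0,72.5))
cv2.imwrite('pics/t10.png',cv2.resize(T[145:235,240:500,::-1],None,fx=3,fy=3,interpolation=cv2.INTER_CUBIC))
E
```

```text
level [694.2 -19.6] 1.1 iou0.93 conf0.63 n1790 ['side', 'top']
level [572.2 200.9] -84.9 iou0.56 conf0.49 n231 ['top']
long_1 far u-0.5 v52.6 yaw1.6 iou0.89 ['side', 'top']
long_1 far u-0.1 v-52.7 yaw1.2 iou0.89 ['side', 'top']
pattern_long far u0.0 v1.5 yaw1.8 iou0.89 ['side', 'top']
middle_1 far u0.4 v121.5 yaw1.4 iou0.91 ['side', 'top']
middle_1 far u0.9 v226.2 yaw1.9 iou0.88 ['side', 'top']
middle_1 far u-110.1 v-441.9 yaw143.3 iou0.57 ['top']
pattern_middle far u0.4 v175.5 yaw1.8 iou0.90 ['side', 'top']
short_1 far u1.3 v-121.8 yaw0.1 iou0.90 ['side', 'top']
short_1 far u0.6 v-226.3 yaw-0.1 iou0.90 ['side', 'top']
pattern_short far u1.6 v-174.9 yaw-0.7 iou0.89 ['side', 'top']
53.175 [694.57835801 -20.32866708]
```

View pics/t10.png

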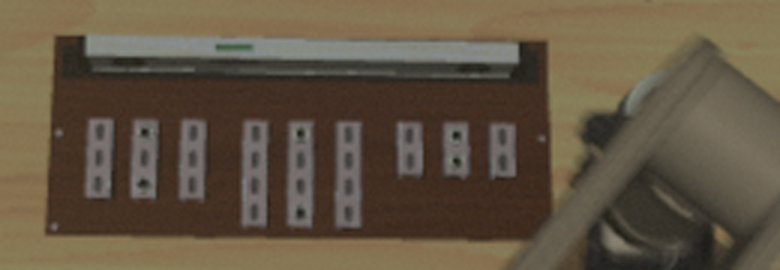

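All six cuts lie flush, far ends within about 1 mm of their patterns. The level stands centred on its strip (pixels about 85 to 520 in the crop), and the arm is clear.

```bash
python3 -c "
from plant import robot
print(robot.close_job())"
```

```text
the job is handed in; nothing more can be done
None
```

The job is handed in at about 53 s: both couplings are in the tray, all six cuts lie beside their own patterns with far ends flush to about 1 mm by the cameras, and the level stands centred on its strip; the verdict was not shown.

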